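# Clamp a mould block in a ratchet vice

### The job

Lay the loose mould block lengthwise on the bed of the ratchet vice, between the sprung jaw and the stop jaw, and let go of it. Then pump the vice's lever with full strokes, letting it spring back after each, until the block is held firmly: stop after the first stroke whose pull has become clearly heavy (12 N or more at the knob) and do not tighten further. Leave the lever sprung back and the oil bottle undisturbed.

Things in the scene. Friction and masses are not known exactly. Their poses are not given: they have to be found in the camera images.
- vice: ratchet vice: grey steel base, 340 mm long (its y, -158 to +182 mm), 76 mm wide (its x), fixed to the bench; origin under the base on the bed's centre line, z up. The bed is its flat top, 12 mm above the bench. At the -y end a steel rack with 12 mm teeth carries the sprung jaw, which moves only towards +y, one tooth (12 mm) per full lever stroke, and never back.
- bed_edge (a point): fixed point on the bed's centre line at vice y = 39 mm. The sprung jaw is a dark block with a bright steel pad (60 mm wide, 10 thick, top 48 mm above the bench) held before it by two coil springs; the pad's face looks to +y and starts 0 to 22 mm short of this point (not reported). The springs press 6 N at first and 1.4 N more per mm. Firm: over 10 N on the block; over 60 N is too tight.
- stop_jaw: fixed stop jaw, dark steel, 68 mm wide, 24 thick, 38 high, standing on the bed (top 50 mm above the bench), square to the vice. Origin at the foot of its clamping face, at bed height; the face looks to -y, toward the sprung jaw; axes parallel to the vice's. Its place along the bed varies.
- lever_knob (a point): middle of the round black upright knob at the lever's end: 22 mm diameter, 38 to 94 mm above the bench, this point at 75 mm (lever bar below it: 16 mm wide, top at 39 mm). It swings level, radius 110 mm, about a pivot at x = -56, y = -85 mm in the vice's frame: at rest at x = -161, y = -53 mm; a full stroke pulls it 63 mm towards the vice's -y, to x = -161, y = -117 mm.
- vice_lever (a joint): lever angle, rad: 0 at rest (its spring returns it), 0.58 at the end stop. The tooth is caught at about 0.45; go past 0.5 on each stroke and back below 0.05; shorter strokes slip back. Pull at the knob: 2 to 4 N with the jaw free; once the block is caught, at the end of a stroke about 6 N plus a third of the clamping force that stays, so 12 N or more means firm; each further tooth adds about 6 N.
- block_center (a point): centre of the loose mould block: plain aluminium, 50 mm wide (its x), 80 long (its y), 40 high, about 0.4 kg, ring marks and four small holes in its top, lying flat on the bench. It is to lie on the bed's centre line with its length along the vice's y, either way round, its centre then 32 mm above the bench.
- oil_bottle: bystander: white squeeze bottle with a thin spout, 30 x 50 x 84 mm, standing upright on the bench; origin in the middle of its foot.
- plate_rest: obstacle, never moved: brown wooden rest of two upright triangular boards standing on the bench between the block and the vice's lever, up to 185 mm high, filling x = 0.35 to 0.53 m and y = -0.01 to 0.16 m of the world frame; carry things over or round it. Origin on the bench near its middle.
Things that resemble listed ones, but are neither listed nor needed, are in the scene too. Leave any purple look-alike of the part that bears block_center alone.

How it is judged:
By the outcome, as a careful person would: the job done as asked, in the order asked, and still so for the second after the job is handed in, with the robot touching nothing.
It also fails if it takes over 61 s, if anything falls off the work surface, if the arm or the gripper's body presses on something with over 40 N, if the wrist force passes 120 N, or if a joint passes its speed limit or range.

### The arm

A 6-joint arm with a two-finger parallel gripper is mounted at the origin on a cart in front of the work surface, level with it; the furniture and walls round the work are solid. World frame = base frame: x ahead of the robot, y to its left, z up, the work surface at z = 0. Lengths are in m, angles in rad, forces in N, time in s.
With the tool pointing down it reaches from about 0.375 to 0.9 m from the base axis. Payload 3.1 kg.
Tool frame: the origin (TCP) lies midway between the tips of the shut fingers; the grasp point (between the pads) lies 19 mm behind it; z points along the fingers, y is the line along which they close (so a half turn about z gives the same grasp; the last joint's range is limited). The gripper opens to 85 mm and grips with 20 to 120 N. Pads are 22 mm wide; open, the fingers measure 114 mm over their backs; the gripper's body (76 mm by 85 mm) begins 54 mm behind the grasp point. The pads swing forward as they close: fully open they stand 13 mm farther back than shut.
Start: joints at [1.071, 0.527, 1.433, -0, 1.181, -0.178], TCP at [0.198, 0.593, 0.231] pointing down, gripper open.
Joint ranges: [-3.08, 3.08], [-0.75, 2.2], [0.22, 2.44], [-1.43, 4.57], [0, 2.65], [-2.85, 2.85]. Speed limits (rad/s): [2.79, 2.79, 3.14, 3.14, 3.14, 3.14].

### API

Orientations are given as a unit quaternion [x, y, z, w].
In Python, from station import manip gives the robot as it stands.
- The arm moves only by the tool step_arm, never from a script. Its argument "targets" is text: rows parted by semicolons, each of 4 numbers parted by spaces: the shift along the tool's x, y, z in mm, then the turn about the tool's z in degrees. A call has 1 to 12 rows; each row is the pose to reach, as a shift and turn from the pose commanded when the call began, along the tool's axes at that moment; what a row does not reach only later rows make up. A row lasts 1/10 s, in which the tool goes at most 50 mm and 8.59 degrees, less where a joint would pass 70% of its speed; a pose out of reach is approached as far as the arm can. A call with a gripper value outside its range is refused whole. "gripper" is the closure, from 0 (fully open) to 1 (shut), set as the call begins (left out, the last holds). The fingers move at their own pace and stop on an object; "squeeze" is the grip in N (left out, the last holds). Time passes only in rows, so rows that repeat a pose let the fingers close. It gives the time, the measured TCP pose, the force, the opening and the grip force at its end, in the units of the state.
- manip.sense(): the state, without advancing time (a new reading comes with each control period).
- manip.snapshot(name): name is "scene" or "side" or "wrist"; returns the picture (480x640x3 uint8, red, green, blue); there is no depth.
- manip.get_calibration(name): a dict with "fov_y" (degrees; the focal length in pixels is half the picture's height over the tangent of half this angle, whatever the lens; pixels are square), "cx", "cy" (the principal point, pixels), "extrinsics" (4x4, takes a point from camera to world coordinates); the wrist camera has in their place "tool_from_camera" (4x4, takes a point from camera to tool coordinates, whose origin is the TCP and whose axes are the flange's). Camera axes: x right, y down, z forward; pixel columns grow to the right and rows downward; lengths in m; the calibration is good to about 2 mm. A picture is of the moment at which its call begins: read the wrist's pose just before it. get_calibration takes no time and is no camera call.
- manip.sign_off(): hands the job in; it is judged then, once.
Trained networks look in the newest picture that a camera, given by its name, has taken for a name from the list of things; names that differ only in an ending like _2 or _b are one class to them, and where a whole thing is asked for, a point or a joint stands for the part that bears it (a point fixed in the world has none). Each returns a list of dicts, best first, with "p" (0 to 1); they miss things now and then, are a little off and sometimes report something else, mostly with a low value. They report only what shows in the picture. A call takes as long as a camera call. They do not tell look-alikes from the thing itself.
- manip.recognise(camera, query): "position" ([column, row] in pixels, amid what is visible of it).
- manip.masks_of(camera, query): "pixels" (480x640 bool, what is visible of it) and "position" ([column, row] in pixels, amid what is visible of it).
- manip.mark_of(camera, query): "position" ([column, row] in pixels: a listed point, or the origin of a listed thing).
The state is a dict: "t": time; "q": joint angles; "qd": joint speeds; "tau": joint torques, N m; "tcp_pos": TCP position; "tool_rot": TCP orientation; "force": force on the tool from outside, world axes, zero at the start; "ft_torque": the same for the moment, N m; "finger_gap": opening from 0.0 (shut) to 1.0 (fully open); "gripper_force": force on a finger pad.
Only numpy, scipy, OpenCV 4.12 (cv2) and the standard library are available. Lean on these libraries where they do the work, as an engineer would, in place of code of your own. Each camera call takes 0.05 s, during which the arm holds its last target. There are 200 camera calls.

## Working session

There is one attempt and no reset: what is moved stays moved. The work goes in short steps, Python scripts to look and compute and a tool call to move; the robot and the scene stay as the last step left them, time stands still between calls to the robot, and variables do not carry over. Pictures are saved under pics/ and viewed, at most 10 in all, crops included, and the job is handed in when it is done.

Besides the shell and the picture viewer there is one more tool, called after "Emit:" as a command line: name --argument value ..., lists and objects as JSON in quotes. step_arm: Moves the arm, as the interface text tells. Its arguments: {"type":"object","properties":{"targets":{"type":"string"},"gripper":{"type":"number"},"squeeze":{"type":"number"}},"required":["targets"]}

```bash
mkdir -p pics
cat > h.py <<'E'
from station import manip
import numpy as np, cv2
from scipy.spatial.transform import Rotation as R
def cam(name,st=None):
    c=manip.get_calibration(name); f=240/np.tan(np.radians(c["fov_y"])/2)
    if "extrinsics" in c: T=np.array(c["extrinsics"])
    else:
        W=np.eye(4); W[:3,:3]=R.from_quat(st["tool_rot"]).as_matrix(); W[:3,3]=st["tcp_pos"]
        T=W@np.array(c["tool_from_camera"])
    return f,c["cx"],c["cy"],T
def ray(name,p,z,st=None):
    f,cx,cy,T=cam(name,st); d=T[:3,:3]@np.array([(p[0]-cx)/f,(p[1]-cy)/f,1]); o=T[:3,3]
    return o+d*(z-o[2])/d[2]
def proj(name,P,st=None):
    f,cx,cy,T=cam(name,st); q=np.linalg.inv(T)@np.append(P,1); return np.array([cx+f*q[0]/q[2],cy+f*q[1]/q[2]])
def snap(name,fn):
    st=manip.sense(); im=manip.snapshot(name); cv2.imwrite(f"pics/{fn}.png",im[:,:,::-1]); return st,im
E
python3 - <<'E'
from h import *
st,_=snap("scene","s0"); 
print(st["t"],st["tool_rot"],st["tcp_pos"])
Z={"vice":0,"bed_edge":.012,"stop_jaw":.012,"lever_knob":.075,"block_center":.02,"oil_bottle":0,"plate_rest":0}
for c in ["scene","side"]:
    if c=="side": snap(c,"d0")
    for k,z in Z.items():
        for r in manip.mark_of(c,k)[:3]: print(c,k,round(r["p"],2),np.round(r["position"]),np.round(ray(c,r["position"],z),3))
E
```

```text
0.0 [ 1.60186859e-01  9.87086138e-01 -1.00212183e-03 -3.50598983e-04] [0.19729671 0.59229628 0.2303528 ]
scene vice 0.8 [379. 186.] [ 0.585 -0.115  0.   ]
scene bed_edge 0.91 [369. 186.] [ 0.602 -0.079  0.012]
scene stop_jaw 0.75 [348. 202.] [0.593 0.032 0.012]
scene lever_knob 0.8 [424. 191.] [ 0.432 -0.18   0.075]
scene block_center 0.87 [304. 243.] [0.55 0.27 0.02]
scene block_center 0.6 [307. 274.] [0.447 0.332 0.02 ]
scene block_center 0.6 [209. 343.] [0.445 0.712 0.02 ]
scene oil_bottle 0.58 [321. 226.] [0.579 0.169 0.   ]
side vice 0.92 [356. 363.] [ 0.59  -0.126  0.   ]
side vice 0.64 [355. 314.] [0.59  0.034 0.   ]
side bed_edge 0.87 [359. 341.] [ 0.596 -0.072  0.012]
side stop_jaw 0.76 [357. 312.] [0.594 0.025 0.012]
side block_center 0.97 [331. 256.] [0.531 0.256 0.02 ]
side block_center 0.8 [265. 257.] [0.355 0.232 0.02 ]
side block_center 0.71 [300. 239.] [0.44  0.341 0.02 ]
side oil_bottle 0.87 [353. 284.] [0.59  0.156 0.   ]
```

View pics/s0.png

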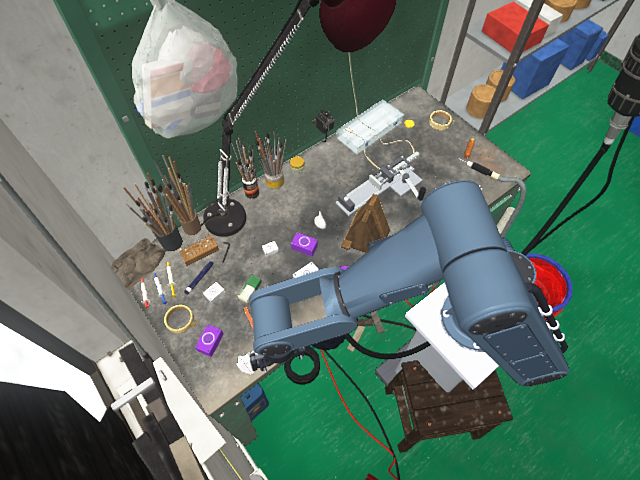

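View pics/d0.png

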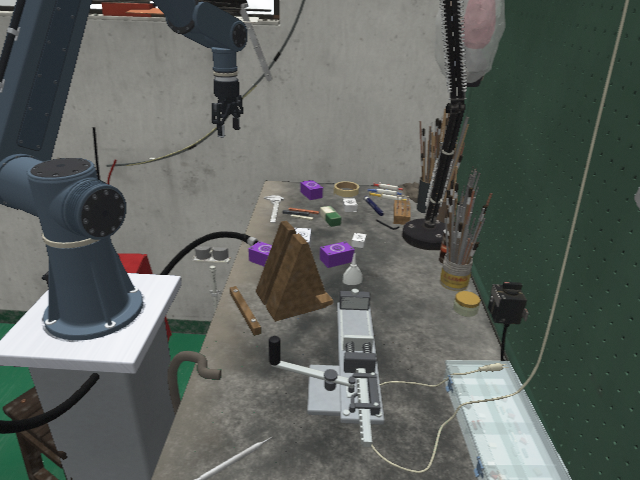

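The true block (grey/white) is near scene pixel (307,270), partly hidden by the arm. The purple ones at (305,243), (209,340) and (345,270) are decoys. Next I'll look with the wrist camera from above.

```bash
cat >> h.py <<'E'
def shift(P,yd=None):
    """tool-frame shift in mm to TCP P; yd = world direction angle (deg) wanted for tool y"""
    st=manip.sense(); M=R.from_quat(st["tool_rot"]).as_matrix()
    s=M.T@(np.array(P)-st["tcp_pos"])*1000; a=None
    if yd is not None:
        d=M.T@np.array([np.cos(np.radians(yd)),np.sin(np.radians(yd)),0]); a=(np.degrees(np.arctan2(-d[0],d[1]))+90)%180-90
    return np.round(s,1),a
E
python3 - <<'E'
from h import *
print(np.round(manip.get_calibration("wrist")["tool_from_camera"],3),manip.get_calibration("wrist")["fov_y"])
print(shift([.445,.335,.25],0))
E
```

```text
[[-0.    -0.966 -0.26   0.065]
 [ 1.    -0.     0.     0.001]
 [-0.    -0.26   0.966 -0.143]
 [ 0.     0.     0.     1.   ]] 69.61591853889769
(array([-316.3, -166.4,  -18.7]), np.float64(71.56148696052483))
```

Emit:
step_arm --targets "-316 -166 -19 72;-316 -166 -19 72;-316 -166 -19 72;-316 -166 -19 72;-316 -166 -19 72;-316 -166 -19 72;-316 -166 -19 72;-316 -166 -19 72;-316 -166 -19 72;-316 -166 -19 72;-316 -166 -19 72;-316 -166 -19 72" --gripper 0

```text
t: 2.0
tcp_pos: [0.4445, 0.3358, 0.2503]
tool_rot: [0.709, 0.705, -0.0, -0.0]
force: [-0.4, -0.4, 0.0]
finger_gap: 0.999
gripper_force: 0.0
```

Run:
```python
from h import *
st,_=snap("wrist","w1")
print(st["t"],st["tcp_pos"],st["tool_rot"],st["q"])
for r in manip.masks_of("wrist","block_center")[:4]:
    m=r["pixels"].astype(np.uint8); print(round(r["p"],2),np.round(r["position"]),m.sum(),cv2.minAreaRect(cv2.findNonZero(m)))
for r in manip.mark_of("wrist","block_center")[:4]: print(round(r["p"],2),np.round(r["position"]),np.round(ray("wrist",r["position"],.02,st),3))
```

```text
2.0 [0.44453764 0.33584158 0.25032814] [ 7.09185693e-01  7.05021739e-01 -1.70221657e-05 -1.05635940e-05] [4.46423135e-01 4.13554992e-01 1.58271495e+00 9.57305316e-06
 1.14536182e+00 4.52307913e-01]
0.91 [243. 288.] 3803 ((242.38101196289062, 287.3688049316406), (74.4004898071289, 53.94803237915039), 26.003347396850586)
0.89 [410. 268.] 4082 ((409.95623779296875, 268.022705078125), (55.36957550048828, 76.3797607421875), 62.59242630004883)
0.63 [318. 211.] 3740 ((319.4999694824219, 210.99996948242188), (48.99999237060547, 77.99998474121094), -0.0)
0.83 [244. 287.] [0.357 0.247 0.02 ]
0.8 [318. 210.] [0.443 0.337 0.02 ]
0.76 [410. 268.] [0.548 0.27  0.02 ]
```

View pics/w1.png

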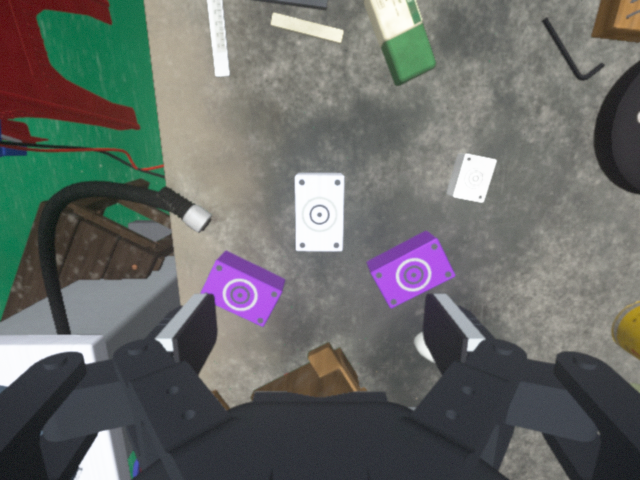

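The white item at (319,212) measures about 50×80 mm if its top is at 40 mm. A card at (475,178) looks similar, so I'll zoom in and confirm it has height.

Run:
```python
from h import *
a=cv2.imread("pics/w1.png")[150:310,180:510]; b=cv2.imread("pics/d0.png")[170:270,240:420]
st,_=snap("side","d1"); c=cv2.imread("pics/d1.png")[180:270,240:420]
a=cv2.resize(a,None,fx=2.2,fy=2.2,interpolation=cv2.INTER_CUBIC); b=cv2.resize(b,(360,200)); c=cv2.resize(c,(360,200))
o=np.zeros((600,760,3),np.uint8); o[:352,:726]=a[:352,:726]; o[360:560,:360]=b; o[360:560,370:730]=c
cv2.imwrite("pics/c1.png",o)
for c in ["scene","side"]:
    for y in [.297,.377]:
        for x in [.418,.468]: print(c,[np.round(proj(c,[x,y,z])).tolist() for z in (0,.04)])
```

```text
scene [[321.0, 277.0], [321.0, 272.0]]
scene [[312.0, 267.0], [312.0, 261.0]]
scene [[302.0, 291.0], [301.0, 285.0]]
scene [[293.0, 280.0], [292.0, 274.0]]
side [[291.0, 252.0], [291.0, 240.0]]
side [[309.0, 253.0], [309.0, 241.0]]
side [[293.0, 238.0], [293.0, 226.0]]
side [[310.0, 239.0], [311.0, 227.0]]
```

View pics/c1.png

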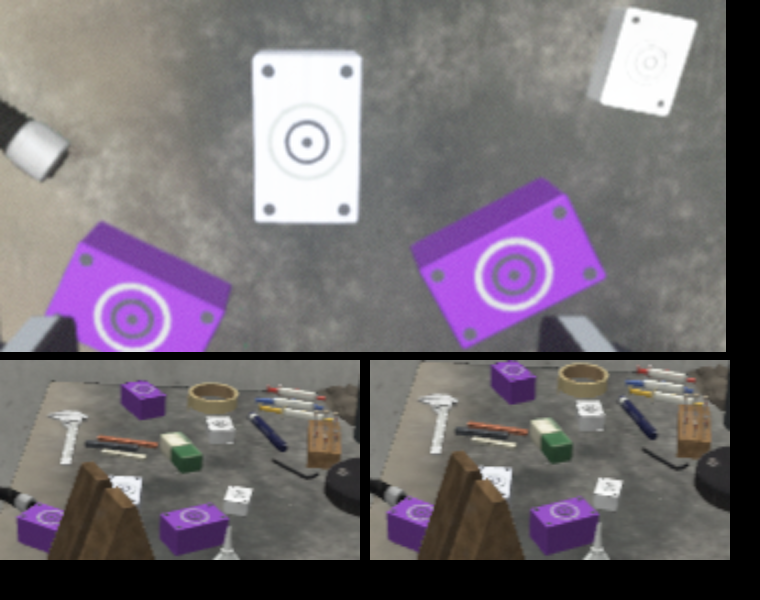

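The crop shows a solid aluminium block, aligned with the tool and with a top centre at about (319,213). It is the only full-size block that isn't purple.

Run:
```python
from h import *
st=manip.sense()
for p in [(319.3,213.2),(295.5,175),(343.6,175),(295.5,251),(342.7,251)]: print(np.round(ray("wrist",p,.04,st),4))
c=ray("wrist",(319.3,213.2),.04,st)
# grasp point 19 mm behind TCP
print(shift([c[0],c[1],.006],0), shift([c[0],c[1],.10],0))
```

```text
[0.445  0.3376 0.04  ]
[0.4213 0.3767 0.04  ]
[0.4697 0.3764 0.04  ]
[0.4193 0.2969 0.04  ]
[0.4697 0.2965 0.04  ]
(array([  1.7,   0.4, 244.3]), np.float64(-0.3721604858076404)) (array([  1.7,   0.4, 150.3]), np.float64(-0.3721604858076404))
```

Emit:
step_arm --targets "2 0 45 0;2 0 90 0;2 0 135 0;2 0 180 0;2 0 215 0;2 0 235 0;2 0 245 0;2 0 245 0"

```text
t: 3.0
tcp_pos: [0.4443, 0.3374, 0.0042]
tool_rot: [0.71, 0.705, -0.001, -0.0]
force: [-0.3, -0.4, 0.0]
finger_gap: 1.0
gripper_force: 0.0
```

Emit:
step_arm --targets "0 0 0 0;0 0 0 0;0 0 0 0;0 0 0 0;0 0 0 0;0 0 0 0" --gripper 1 --squeeze 60

```text
t: 3.6
tcp_pos: [0.4453, 0.3379, 0.007]
tool_rot: [0.71, 0.704, 0.001, 0.0]
force: [-1.3, 0.9, 5.4]
finger_gap: 0.573
gripper_force: 65.1
```

Emit:
step_arm --targets "0 0 -40 0;0 0 -90 0;0 0 -140 0;0 0 -190 0;-20 10 -240 0;-60 25 -275 0;-110 40 -275 0;-150 55 -275 0;-190 75 -275 0;-235 90 -275 0;-280 110 -275 0;-325 125 -275 0"

```text
t: 4.8
tcp_pos: [0.5674, 0.0096, 0.2803]
tool_rot: [0.71, 0.704, 0.0, 0.0]
force: [1.4, 0.2, -3.3]
finger_gap: 0.577
gripper_force: 65.0
```

Emit:
step_arm --targets "-40 15 0 0;-80 25 0 0;-110 25 0 0;-110 25 0 0;-110 25 0 0"

```text
t: 5.3
tcp_pos: [0.5905, -0.099, 0.2798]
tool_rot: [0.71, 0.704, -0.0, -0.001]
force: [0.7, 0.6, -4.6]
finger_gap: 0.573
gripper_force: 64.9
```

Run:
```python
from h import *
st,_=snap("wrist","w2")
print(st["t"],st["tcp_pos"],st["tool_rot"],st["force"],st["gripper_force"])
Z={"vice":0,"bed_edge":.012,"stop_jaw":.012,"lever_knob":.075,"block_center":.3,"oil_bottle":0}
for k,z in Z.items():
        for r in manip.mark_of("wrist",k)[:2]: print(k,round(r["p"],2),np.round(r["position"]),np.round(ray("wrist",r["position"],z,st),3))
```

```text
5.3 [ 0.59054694 -0.09897028  0.27980031] [ 7.10481463e-01  7.03715139e-01 -1.60657289e-04 -1.03306336e-03] [ 0.72513891  0.57693342 -4.55715344] 64.92650270462036
vice 0.8 [320. 217.] [ 0.591 -0.114  0.   ]
bed_edge 0.87 [317. 188.] [ 0.588 -0.077  0.012]
bed_edge 0.67 [317. 319.] [ 0.586 -0.248  0.012]
stop_jaw 0.8 [322.  85.] [0.595 0.035 0.012]
lever_knob 0.91 [176. 283.] [ 0.436 -0.171  0.075]
block_center 0.96 [321. 320.] [ 0.592 -0.098  0.3  ]
```

View pics/w2.png

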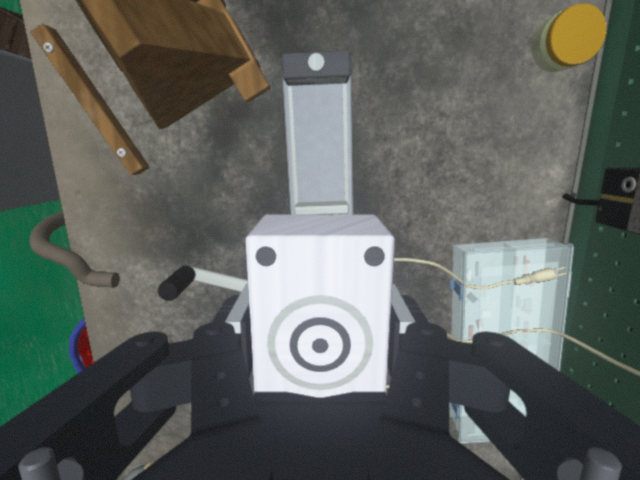

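The picture shows the bed running up the image, with edges near x 284–352. The stop jaw face's foot is near row 84 and its top edge near row 72. The sprung pad's top is around rows 202–213 and the knob is at (176,283).

Run:
```python
from h import *
st=manip.sense()
im=cv2.imread("pics/w2.png"); cv2.imwrite("pics/c2.png",cv2.resize(im[40:230,250:390],None,fx=3.1,fy=3.1,interpolation=cv2.INTER_CUBIC))
for p,z in [((284,84),.012),((291,212),.012),((352,82),.012),((353,212),.012),((283,72),.05),((349,70),.05),((318,84),.012),((322,204),.048),((170,290),.094)]: print(p,z,np.round(ray("wrist",p,z,st),4))
```

```text
(284, 84) 0.012 [0.554  0.0376 0.012 ]
(291, 212) 0.012 [ 0.5577 -0.1048  0.012 ]
(352, 82) 0.012 [0.6287 0.0392 0.012 ]
(353, 212) 0.012 [ 0.6325 -0.1052  0.012 ]
(283, 72) 0.05 [0.5569 0.0422 0.05  ]
(349, 70) 0.05 [0.6222 0.0436 0.05  ]
(318, 84) 0.012 [0.5913 0.0374 0.012 ]
(322, 204) 0.048 [ 0.5949 -0.0897  0.048 ]
(170, 290) 0.094 [ 0.4382 -0.1704  0.094 ]
```

View pics/c2.png

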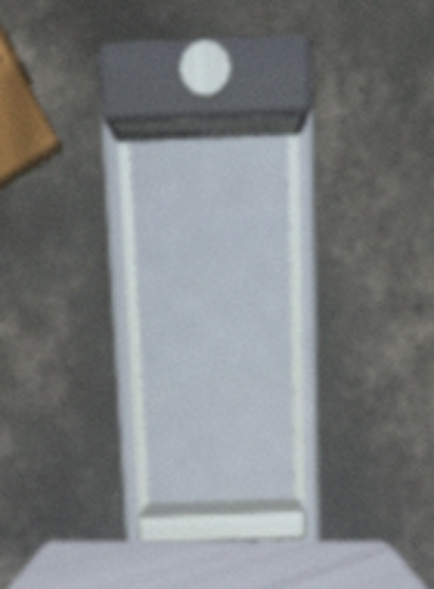

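Run:
```python
from h import *
st=manip.sense()
for p,z in [((282.6,80.3),.012),((291,211),.012),((351.6,80.3),.012),((352.9,211),.012),((318,77),.05),((318,84),.012),((318,202),.012),((318,205.5),.048),((320,346),.313)]: print(p,z,np.round(ray("wrist",p,z,st),4))
print(shift([.5926,-.0085,.12],1.4),shift([.5926,-.0085,.02],1.4))
```

```text
(282.6, 80.3) 0.012 [0.5526 0.0414 0.012 ]
(291, 211) 0.012 [ 0.5577 -0.1035  0.012 ]
(351.6, 80.3) 0.012 [0.6282 0.0409 0.012 ]
(352.9, 211) 0.012 [ 0.6323 -0.104   0.012 ]
(318, 77) 0.05 [0.5915 0.0374 0.05  ]
(318, 84) 0.012 [0.5913 0.0374 0.012 ]
(318, 202) 0.012 [ 0.5903 -0.0929  0.012 ]
(318, 205.5) 0.048 [ 0.5905 -0.0913  0.048 ]
(320, 346) 0.313 [ 0.5924 -0.1001  0.313 ]
(array([ 89.1,   0.5, 160.5]), np.float64(-1.7475176336487976)) (array([ 89.1,   0.5, 260.5]), np.float64(-1.7475176336487976))
```

Emit:
step_arm --targets "45 0 0 -2;89 0 0 -2;89 0 50 -2;89 0 100 -2;89 0 150 -2;89 0 190 -2;89 0 220 -2;89 0 240 -2;89 0 252 -2;89 0 252 -2;89 0 252 -2"

```text
t: 6.75
tcp_pos: [0.5932, -0.0096, 0.0291]
tool_rot: [0.697, 0.717, 0.0, 0.001]
force: [-0.5, 0.1, -3.9]
finger_gap: 0.577
gripper_force: 64.9
```

Run:
```python
from h import *
st,im=snap("wrist","w3"); print(st["tcp_pos"],st["tool_rot"],st["force"])
cv2.imwrite("pics/w3.png",im[:,:,::-1])
```

```text
[ 0.59321421 -0.00963011  0.02905717] [6.97272245e-01 7.16805866e-01 4.64500499e-04 7.42246093e-04] [-0.48169037  0.10458789 -3.88334788]
```

View pics/w3.png

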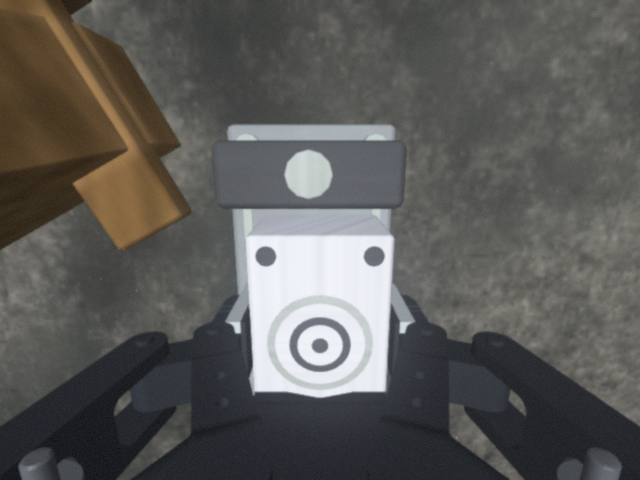

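Run:
```python
from h import *
st=manip.sense()
for p,z in [((214,170),.05),((406,170),.05),((247,236),.062),((393,236),.062),((320,346),.062),((320,236),.062),((310,207),.05),((229,132),.012),((394,132),.012)]: print(p,z,np.round(ray("wrist",p,z,st),4))
```

```text
(214, 170) 0.05 [0.556  0.0482 0.05  ]
(406, 170) 0.05 [0.6227 0.05   0.05  ]
(247, 236) 0.062 [0.5693 0.028  0.062 ]
(393, 236) 0.062 [0.6174 0.0292 0.062 ]
(320, 346) 0.062 [ 0.5944 -0.0123  0.062 ]
(320, 236) 0.062 [0.5933 0.0286 0.062 ]
(310, 207) 0.05 [0.5896 0.0362 0.05  ]
(229, 132) 0.012 [0.5522 0.0624 0.012 ]
(394, 132) 0.012 [0.6253 0.0644 0.012 ]
```

Emit:
step_arm --targets "2 -2.5 0 0;2 -2.5 4 0;2 -2.5 8 0;2 -2.5 10 0;2 -2.5 10 0"

```text
t: 7.3
tcp_pos: [0.5897, -0.0077, 0.019]
tool_rot: [0.697, 0.717, 0.0, 0.0]
force: [-2.3, -0.2, 2.7]
finger_gap: 0.575
gripper_force: 65.5
```

Emit:
step_arm --targets "0 0 0 0;0 0 0 0;0 0 0 0;0 0 0 0;0 0 -20 0;0 0 -60 0;0 0 -110 0;-20 0 -160 0;-60 0 -200 0;-60 0 -200 0;-60 0 -200 0" --gripper 0

```text
t: 8.4
tcp_pos: [0.5922, -0.069, 0.2199]
tool_rot: [0.698, 0.716, 0.001, 0.002]
force: [0.2, -0.6, -0.6]
finger_gap: 1.002
gripper_force: 0.0
```

Run:
```python
from h import *
st,im=snap("wrist","w4"); print(st["t"],st["tcp_pos"],st["tool_rot"],st["q"])
for k,z in {"lever_knob":.075,"bed_edge":.012,"block_center":.032}.items():
    for r in manip.mark_of("wrist",k)[:2]: print(k,round(r["p"],2),np.round(r["position"]),np.round(ray("wrist",r["position"],z,st),4))
```

```text
8.4 [ 0.59222721 -0.06903606  0.21991246] [0.69821269 0.71588784 0.0009441  0.00165731] [-3.03399738e-01  5.00179999e-01  1.52207065e+00  2.05108032e-04
  1.11553175e+00 -3.28486700e-01]
lever_knob 0.9 [145. 337.] [ 0.4335 -0.1758  0.075 ]
bed_edge 0.73 [317. 224.] [ 0.5917 -0.0787  0.012 ]
block_center 0.65 [314. 157.] [ 0.5873 -0.0109  0.032 ]
```

View pics/w4.png

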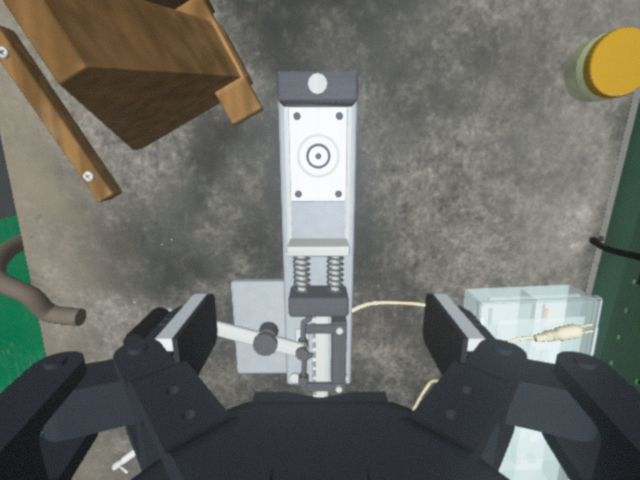

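The block sits centred on the bed with its ring at (318,156). The jaw spans 280–357 and the pad 289–348. Next I'll shut the gripper and use the fingers as a pusher on the +y side of the knob.

Emit:
step_arm --targets "-15 -48 0 0;-35 -95 0 0;-52 -140 0 0;-52 -158 20 0;-52 -158 65 0;-52 -158 110 0;-52 -158 145 0;-52 -158 163 0;-52 -158 163 0;-52 -158 163 0" --gripper 1

```text
t: 9.6
tcp_pos: [0.4342, -0.123, 0.0546]
tool_rot: [0.697, 0.717, -0.0, -0.001]
force: [-0.1, -0.2, 0.9]
finger_gap: -0.002
gripper_force: 0.0
```

Emit:
step_arm --targets "-5 0 0 0;-10 0 0 0;-14 0 0 0;-18 0 0 0;-22 0 0 0;-22 0 0 0"

```text
t: 10.2
tcp_pos: [0.4358, -0.1468, 0.0555]
tool_rot: [0.698, 0.716, 0.0, 0.001]
force: [0.3, -0.0, -0.1]
finger_gap: -0.003
gripper_force: 0.0
```

Run:
```python
from h import *
st=manip.sense(); print(st["tcp_pos"],st["force"])
snap("side","d5"); im=cv2.imread("pics/d5.png")[220:420,220:440]; cv2.imwrite("pics/c5.png",cv2.resize(im,None,fx=3,fy=3)[:600])
```

```text
[ 0.43577149 -0.14683661  0.05554877] [ 0.25385563 -0.04095722 -0.12930822]
```

View pics/c5.png

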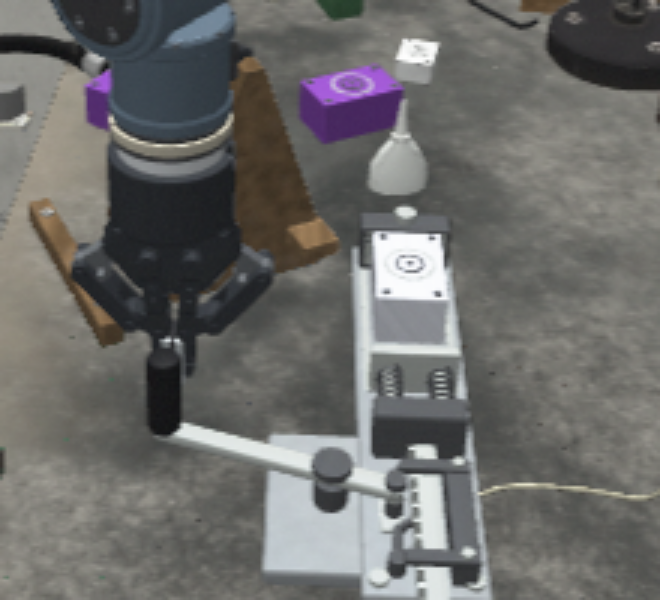

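The closed fingers stand just behind the knob (164,390), a few mm to its right. I'll approach gently until contact.

Emit:
step_arm --targets "0 -4 0 0;-3 -4 0 0;-6 -4 0 0;-9 -4 0 0;-9 -4 0 0"

```text
t: 10.75
tcp_pos: [0.4308, -0.1547, 0.0551]
tool_rot: [0.698, 0.717, -0.0, -0.001]
force: [-1.5, 2.5, 0.7]
finger_gap: -0.002
gripper_force: 1.1
```

Emit:
step_arm --targets "-4 0 0 0;-8 0 0 0;-8 0 0 0"

```text
t: 11.05
tcp_pos: [0.4329, -0.1643, 0.0554]
tool_rot: [0.698, 0.717, 0.0, 0.001]
force: [-0.6, 0.6, 0.6]
finger_gap: 0.002
gripper_force: 0.3
```

Emit:
step_arm --targets "-9 0 0 0;-18 0 0 0;-27 0 0 0;-36 0 0 0;-43 0 0 0;-48 0 0 0;-48 0 0 0"

```text
t: 11.75
tcp_pos: [0.4338, -0.2125, 0.0553]
tool_rot: [0.698, 0.716, 0.0, 0.001]
force: [-0.7, 3.0, 0.0]
finger_gap: 0.002
gripper_force: 1.2
```

Run:
```python
from h import *
st=manip.sense(); print(st["tcp_pos"],st["force"])
snap("side","d6"); im=cv2.imread("pics/d6.png")[280:420,220:440]; cv2.imwrite("pics/c6.png",cv2.resize(im,None,fx=3,fy=3))
for r in manip.mark_of("side","lever_knob")[:1]: print(r["p"],ray("side",r["position"],.075))
```

```text
[ 0.43383762 -0.21250026  0.05528912] [-0.70641407  2.95359749  0.02050855]
0.62 [ 0.42781084 -0.22637208  0.075     ]
```

View pics/c6.png

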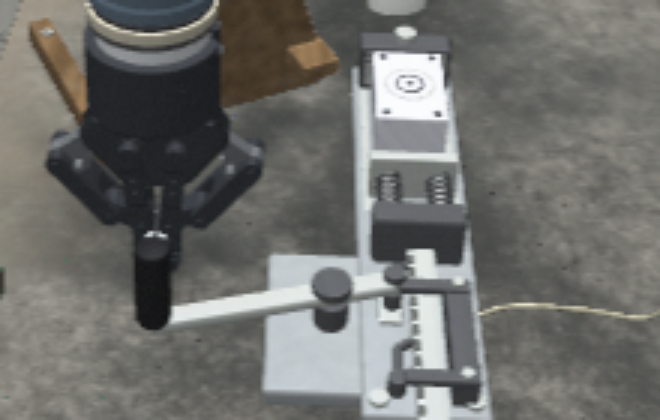

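The lever is swung near its end stop, the jaw has advanced, and the pull is 3 N, so the jaw is still free. Next I'll return and make the following stroke.

Emit:
step_arm --targets "20 0 0 0;42 0 0 0;64 0 0 0;64 0 0 0;64 0 0 0;54 0 0 0;40 0 0 0;26 0 0 0;12 0 0 0;4 0 0 0;0 0 0 0;0 0 0 0"

```text
t: 13.05
tcp_pos: [0.4333, -0.2125, 0.0551]
tool_rot: [0.698, 0.716, -0.0, 0.0]
force: [-1.3, 2.7, -1.7]
finger_gap: -0.001
gripper_force: 1.1
```

Run:
```python
from h import *
st,_=snap("side","d7"); print(st["tcp_pos"],st["force"])
for k in ["lever_knob","block_center"]:
  for r in manip.mark_of("side",k)[:1]: print(k,r["p"],ray("side",r["position"],.075))
a=cv2.imread("pics/d6.png")[280:420,320:400]; b=cv2.imread("pics/d7.png")[280:420,320:400]
cv2.imwrite("pics/c7.png",cv2.resize(np.hstack([a,b]),None,fx=4,fy=4))
```

```text
[ 0.43327839 -0.21245783  0.05512282] [-1.28153504  2.72930284 -1.72643752]
lever_knob 0.64 [ 0.58277968 -0.14955946  0.075     ]
block_center 0.61 [ 0.58837094 -0.20437313  0.075     ]
```

View pics/c7.png

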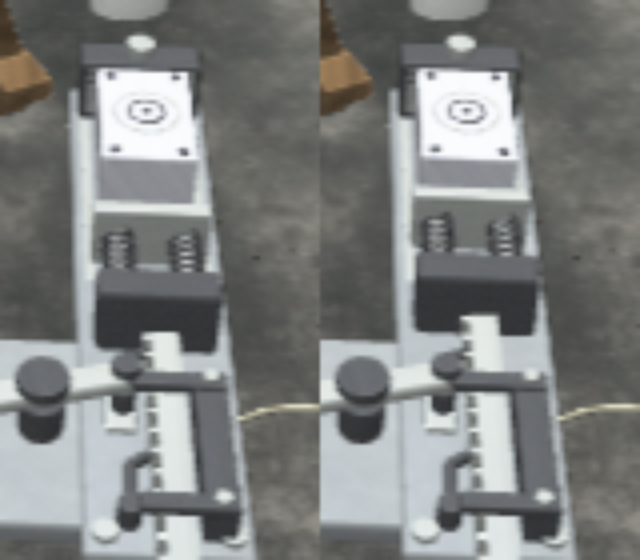

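The jaw moved another tooth between the two frames. I'll keep stroking and read the force at the end of each pull.

Emit:
step_arm --targets "20 0 0 0;42 0 0 0;64 0 0 0;64 0 0 0;64 0 0 0;54 0 0 0;40 0 0 0;26 0 0 0;12 0 0 0;4 0 0 0;0 0 0 0;0 0 0 0"

```text
t: 14.4
tcp_pos: [0.4333, -0.2125, 0.0552]
tool_rot: [0.698, 0.716, -0.0, 0.0]
force: [-1.6, 1.3, -0.7]
finger_gap: 0.004
gripper_force: 1.1
```

Emit:
step_arm --targets "20 0 0 0;42 0 0 0;64 0 0 0;64 0 0 0;64 0 0 0;54 0 0 0;40 0 0 0;26 0 0 0;12 0 0 0;4 0 0 0;0 0 0 0;0 0 0 0"

```text
t: 15.6
tcp_pos: [0.4326, -0.2118, 0.0549]
tool_rot: [0.698, 0.716, 0.0, -0.001]
force: [-2.0, 5.2, -1.2]
finger_gap: 0.001
gripper_force: 2.1
```

Run:
```python
from h import *
F=[]
for i in range(3): manip.snapshot("side"); F.append(manip.sense()["force"])
print(np.round(F,1))
snap("side","d8")
a=cv2.imread("pics/d7.png")[280:420,320:400]; b=cv2.imread("pics/d8.png")[280:420,320:400]
cv2.imwrite("pics/c8.png",cv2.resize(np.hstack([a,b]),None,fx=4,fy=4))
```

```text
[[-1.9  4.6 -1.5]
 [-1.9  3.9 -2.4]
 [-2.5  3.7 -2. ]]
```

View pics/c8.png

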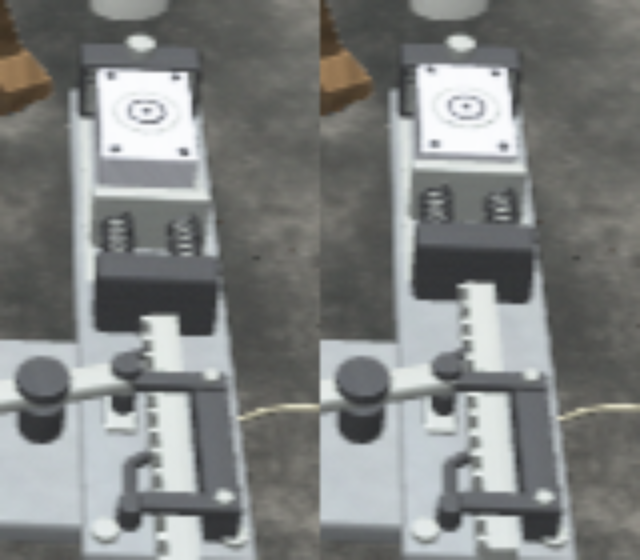

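The pad has just reached the block, and the pull is still light at about 4 N. One more stroke, then read again.

Emit:
step_arm --targets "20 0 0 0;42 0 0 0;64 0 0 0;64 0 0 0;64 0 0 0;54 0 0 0;40 0 0 0;26 0 0 0;12 0 0 0;4 0 0 0;0 0 0 0;0 0 0 0"

```text
t: 17.0
tcp_pos: [0.4303, -0.2092, 0.0548]
tool_rot: [0.699, 0.716, 0.0, -0.005]
force: [-1.1, 11.2, 3.4]
finger_gap: 0.002
gripper_force: 5.1
```

Run:
```python
from h import *
F=[]
for i in range(4): snap("side","d9"); s=manip.sense(); F.append(s["force"])
print(np.round(F,1),s["tcp_pos"])
```

```text
[[-1.8  9.9  2.7]
 [-0.7  9.9  4.2]
 [-1.5 10.3  2.7]
 [-0.4 10.   2.6]] [ 0.43021792 -0.20888862  0.05474994]
```

The pull deflects the arm, so the stroke is about 3 mm short. I'll complete it.

Emit:
step_arm --targets "-2 0 0 0;-3 0 0 0;-3 0 0 0;-3 0 0 0"

```text
t: 17.6
tcp_pos: [0.4306, -0.2113, 0.0548]
tool_rot: [0.698, 0.716, 0.001, -0.005]
force: [0.8, 12.4, 2.2]
finger_gap: -0.0
gripper_force: 6.1
```

Run:
```python
from h import *
F=[]
for i in range(4): snap("side","d9"); s=manip.sense(); F.append(s["force"])
print(np.round(F,1),s["tcp_pos"])
```

```text
[[ 0.4 12.   3.2]
 [ 0.8 11.6  2.3]
 [ 0.9 13.3  1.9]
 [ 1.4 12.7  2.5]] [ 0.43061171 -0.21129633  0.05476586]
```

The mean pull is about 12.4 N, up from about 4 N, which fits a clamping force of about 20 N (geometry: roughly 12 mm of spring compression). That's firm, so I'll return the lever, back off and lift clear.

Emit:
step_arm --targets "12 0 0 0;26 0 0 0;40 0 0 0;54 0 0 0;68 0 0 0;76 0 0 0;76 0 0 0;76 0 -30 0;76 0 -80 0;76 0 -130 0;76 0 -165 0;76 0 -165 0"

```text
t: 19.0
tcp_pos: [0.4347, -0.1403, 0.2253]
tool_rot: [0.697, 0.717, 0.001, 0.006]
force: [0.6, -0.8, -0.7]
finger_gap: -0.0
gripper_force: 0.0
```

Run:
```python
from h import *
st,_=snap("side","d10"); print(st["t"],st["tcp_pos"],st["force"])
im=cv2.imread("pics/d10.png")[250:420,220:420]; cv2.imwrite("pics/c10.png",cv2.resize(im,None,fx=3.5,fy=3.5))
for r in manip.mark_of("side","lever_knob")[:2]: print(r["p"],r["position"],ray("side",r["position"],.075))
```

```text
19.0 [ 0.43466059 -0.14034863  0.22528267] [ 0.59694949 -0.80929155 -0.66499848]
0.77 [272.0, 355.5] [ 0.43150216 -0.19916356  0.075     ]
```

View pics/c10.png

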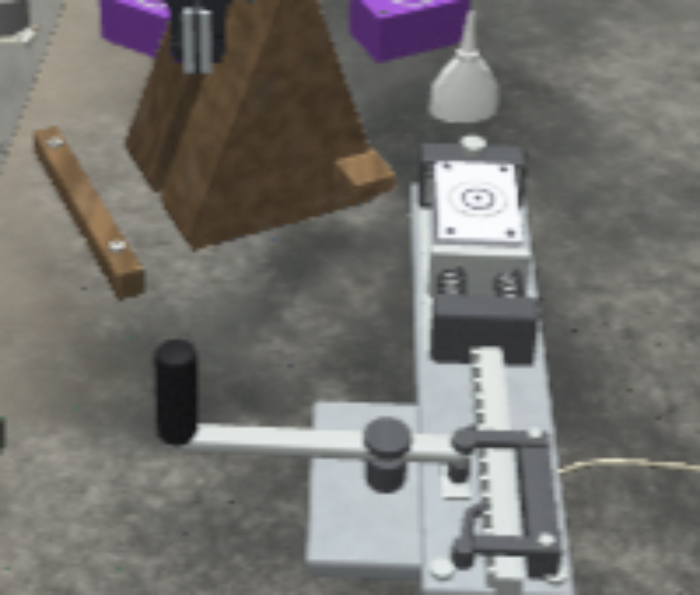

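The lever is only part-way back, with the knob at (176,390) in the crop. It may still be swinging, so I'll wait and look again.

Emit:
step_arm --targets "0 0 0 0;0 0 0 0;0 0 0 0;0 0 0 0;0 0 0 0;0 0 0 0;0 0 0 0;0 0 0 0;0 0 0 0;0 0 0 0"

```text
t: 20.1
tcp_pos: [0.4312, -0.1381, 0.2204]
tool_rot: [0.697, 0.717, 0.0, 0.0]
force: [-0.1, -0.2, 0.4]
finger_gap: -0.002
gripper_force: 0.0
```

Run:
```python
from h import *
st,_=snap("side","d11"); print(st["t"])
for r in manip.mark_of("side","lever_knob")[:2]: print(r["p"],r["position"],ray("side",r["position"],.075))
a=cv2.imread("pics/d0.png")[320:420,250:390];b=cv2.imread("pics/d10.png")[320:420,250:390];c=cv2.imread("pics/d11.png")[320:420,250:390]
print("diff d10-d11",cv2.absdiff(b,c).mean(),"d0-d11 knob region",cv2.absdiff(a,c)[:,:60].mean(),cv2.absdiff(a,b)[:,:60].mean())
# dark-knob centroid
for n in ["d0","d6","d10","d11"]:
    g=cv2.imread(f"pics/{n}.png",0)[300:400,255:295]; m=cv2.findNonZero((g<25).astype(np.uint8)); print(n,None if m is None else (m.mean(axis=(0,1))+[255,300]).round(1), None if m is None else len(m))
```

```text
20.1
0.77 [269.3, 356.0] [ 0.42683054 -0.20086305  0.075     ]
diff d10-d11 0.8032380952380952 d0-d11 knob region 19.98438888888889 19.951166666666666
d0 [274.4 352.6] 220
d6 [270.6 377.2] 213
d10 [270.2 364.7] 221
d11 [270.2 364.8] 224
```

The lever is stuck mid-way; the knob centroid row is 365, against 352.6 at rest and 377 at the end of a stroke. I'll check whether the jaw kept its tooth.

Run:
```python
from h import *
L=[cv2.imread(f"pics/{n}.png")[285:420,315:395] for n in ["d8","d9","d11"]]
# rack end / jaw shift by template matching of the dark jaw carrier
t=L[0][45:75,22:60]
for n in ["d6","d7","d8","d9","d10","d11"]:
    im=cv2.imread(f"pics/{n}.png")
    tt=cv2.imread("pics/d8.png")[325:356,342:376]
    r=cv2.matchTemplate(im[300:380,330:390],tt,cv2.TM_CCOEFF_NORMED); _,v,_,p=cv2.minMaxLoc(r); print(n,round(v,3),p[0]+330,p[1]+300)
cv2.imwrite("pics/c11.png",cv2.resize(np.hstack(L),None,fx=3.3,fy=3.3,interpolation=cv2.INTER_CUBIC))
```

```text
d6 0.856 343 338
d7 0.883 343 333
d8 1.0 342 325
d9 0.823 342 322
d10 0.918 342 324
d11 0.918 342 324
```

Run:
```python
import cv2,numpy as np
# sub-pixel shift of carrier top edge and rack end: column profiles
for n in ["d6","d7","d8","d9","d10","d11"]:
    g=cv2.imread(f"pics/{n}.png",0).astype(float)
    p=cv2.GaussianBlur(g,(1,3),0)[315:380,350:366].mean(axis=1); d=np.diff(p)
    def sub(i): 
        a,b,c=d[i-1],d[i],d[i+1]; return 315+i+.5+.5*(a-c)/(a-2*b+c)
    print(n,"pad/carrier dark edges",[ (round(sub(i),2),round(d[i])) for i in range(1,len(d)-1) if abs(d[i])>12 and abs(d[i])>=abs(d[i-1]) and abs(d[i])>=abs(d[i+1])])
```

```text
d6 pad/carrier dark edges [(np.float64(319.51), -47), (np.float64(330.25), 41), (np.float64(332.93), -46), (np.float64(345.21), 12), (np.float64(353.58), -20), (np.float64(362.54), 49), (np.float64(372.4), -36), (np.float64(375.41), -16), (np.float64(377.65), 46)]
d7 pad/carrier dark edges [(np.float64(319.51), -47), (np.float64(326.41), 42), (np.float64(329.27), -47), (np.float64(349.34), -19), (np.float64(358.3), 44), (np.float64(362.81), 28), (np.float64(372.38), -35), (np.float64(375.42), -16), (np.float64(377.66), 45)]
d8 pad/carrier dark edges [(np.float64(317.79), -35), (np.float64(320.13), 28), (np.float64(322.59), -52), (np.float64(341.47), -19), (np.float64(350.21), 40), (np.float64(354.73), 27), (np.float64(372.39), -35), (np.float64(375.41), -14), (np.float64(377.61), 47)]
d9 pad/carrier dark edges [(np.float64(317.78), -35), (np.float64(320.11), 27), (np.float64(322.58), -51), (np.float64(337.75), -20), (np.float64(346.52), 47), (np.float64(351.16), 28), (np.float64(366.69), -13), (np.float64(372.4), -35), (np.float64(375.43), -14), (np.float64(377.64), 48)]
d10 pad/carrier dark edges [(np.float64(317.79), -36), (np.float64(320.13), 28), (np.float64(322.58), -51), (np.float64(340.0), -18), (np.float64(348.73), 40), (np.float64(353.37), 28), (np.float64(372.37), -40), (np.float64(375.38), -17)]
d11 pad/carrier dark edges [(np.float64(317.79), -36), (np.float64(320.13), 28), (np.float64(322.59), -51), (np.float64(340.0), -18), (np.float64(340.0), -18), (np.float64(348.73), 40), (np.float64(353.37), 28), (np.float64(372.38), -40), (np.float64(375.38), -17)]
```

View pics/c11.png

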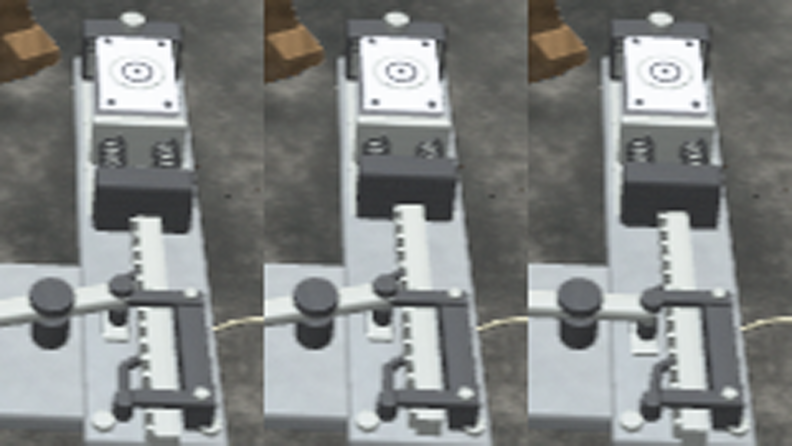

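Run:
```python
from h import *
O=np.array([.594,-.116]); th=np.radians(1.7); Rv=np.array([[np.cos(th),-np.sin(th)],[np.sin(th),np.cos(th)]])
def knob(t): a=.3054-t; return np.append(O+Rv@np.array([-.056-.110*np.cos(a),-.085+.110*np.sin(a)]),.066)
tt=np.arange(0,.6,.01); P=np.array([proj("side",knob(t)) for t in tt])
print(knob(0),P[0],P[-2])
off=None
for n in ["d0","d6","d7","d8","d9","d10","d11"]:
    g=cv2.imread(f"pics/{n}.png",0)[320:400,258:290]; m=cv2.findNonZero((g<25).astype(np.uint8)).reshape(-1,2)+[258,320]
    bot=np.percentile(m[:,1],98); 
    if off is None: off=bot-P[0,1]
    print(n,m.mean(0).round(1),bot,"theta",np.interp(bot-off,P[:,1],tt).round(3))
```

```text
[ 0.43470132 -0.17267652  0.066     ] [275.62488716 349.42017108] [271.7051745 373.9626159]
d0 [274.4 352.6] 363.62 theta 0.0
d6 [270.6 377.2] 388.0 theta 0.576
d7 [270.7 377.2] 388.0 theta 0.576
d8 [270.5 376.3] 387.0 theta 0.554
d9 [270.5 376.6] 388.0 theta 0.576
d10 [270.2 364.7] 375.0 theta 0.281
d11 [270.2 364.8] 375.53999999999996 theta 0.294
```

In d9 the lever was fully over at about 0.57 rad. It then stuck at about 0.29, and the jaw backed off around 7 mm. I'll go round to the knob's -y side and ease it towards rest.

Emit:
step_arm --targets "-45 1 0 0;-90 1 0 0;-119 1 0 0;-119 1 20 0;-119 1 65 0;-119 1 110 0;-119 1 145 0;-119 1 165 0;-119 1 165 0;-119 1 165 0"

```text
t: 21.2
tcp_pos: [0.4356, -0.2572, 0.0554]
tool_rot: [0.697, 0.717, -0.0, -0.0]
force: [-0.2, -0.3, -0.3]
finger_gap: 0.001
gripper_force: 0.0
```

Emit:
step_arm --targets "10 0 0 0;20 0 0 0;28 0 0 0;34 0 0 0;39 0 0 0;39 0 0 0"

```text
t: 21.8
tcp_pos: [0.4342, -0.217, 0.0555]
tool_rot: [0.697, 0.717, 0.0, -0.0]
force: [0.2, 0.3, 0.2]
finger_gap: 0.0
gripper_force: 0.0
```

Emit:
step_arm --targets "3 0 0 0;6 0 0 0;9 0 0 0;9 0 0 0"

```text
t: 22.2
tcp_pos: [0.4339, -0.2086, 0.0552]
tool_rot: [0.697, 0.717, -0.0, -0.0]
force: [-0.1, -0.0, 0.0]
finger_gap: 0.001
gripper_force: 0.0
```

```bash
cat > mon.py <<'E'
from h import *
import sys
n=sys.argv[1]
st,_=snap("side",n); print(st["t"],st["tcp_pos"].round(4) if hasattr(st["tcp_pos"],"round") else st["tcp_pos"],np.round(st["force"],1))
g=cv2.imread(f"pics/{n}.png",0).astype(float)
m=cv2.findNonZero((g[320:400,258:290]<25).astype(np.uint8)).reshape(-1,2)+[258,320]
bot=np.percentile(m[:,1],98); print("knob bottom row",bot,"theta~",round((bot-363.6)/24.5*.58,3))
p=g[315:380,350:366].mean(axis=1); d=np.diff(p); i=18+np.argmin(d[18:42]); a,b,c=d[i-1],d[i],d[i+1]
print("carrier edge",round(315+i+.5+.5*(a-c)/(a-2*b+c),2))
E
python3 mon.py d12
```

```text
22.2 [ 0.4339 -0.2086  0.0552] [-0.1 -0.   0. ]
knob bottom row 347.0 theta~ -0.393
carrier edge 339.82
```

I've viewed more pictures than the limit of 10, so from here I'll rely on numbers only.

Run:
```python
from h import *
for c in ["wrist","scene","side"]:
    st=manip.sense(); manip.snapshot(c)
    for r in manip.mark_of(c,"lever_knob")[:2]: print(c,round(r["p"],2),np.round(r["position"]),np.round(ray(c,r["position"],.075,st),4))
    for r in manip.masks_of(c,"lever_knob")[:2]:
        ys,xs=np.nonzero(r["pixels"]); print("mask",round(r["p"],2),len(xs),xs.min(),xs.max(),ys.min(),ys.max())
```

```text
wrist 0.83 [320. 236.] [ 0.4339 -0.1735  0.075 ]
mask 0.71 14108 285 627 193 316
scene 0.62 [426. 193.] [ 0.4214 -0.1807  0.075 ]
mask 0.46 65 400 410 168 184
mask 0.93 723 273 355 342 386
```

Run:
```python
from h import *
manip.snapshot("side")
snap("side","d13")
for n in ["d0","d1","d5","d6","d7","d8","d9","d10","d11","d12","d13"]:
    g=cv2.imread(f"pics/{n}.png",0).astype(float); p=cv2.GaussianBlur(g,(1,3),0)[315:385,350:366].mean(axis=1); d=np.diff(p); E=[]
    for i in range(1,len(d)-1):
        if abs(d[i])>10 and abs(d[i])>=abs(d[i-1]) and abs(d[i])>abs(d[i+1]):
            a,b,c=d[i-1],d[i],d[i+1]; E.append((315+i+.5+.5*(a-c)/(a-2*b+c),d[i]))
    out=[(round(r,2),round(s),round(1000*ray("side",(358,r),.048)[1],1)) for r,s in E if r<372]
    print(n,[tuple(map(float,o)) for o in out])
```

```text
d0 [(334.66, 15.0, -95.5), (337.62, -50.0, -104.6), (350.1, 15.0, -141.1), (352.43, -14.0, -147.6), (358.71, -18.0, -164.9), (367.74, 38.0, -188.7)]
d1 [(334.65, 15.0, -95.5), (337.62, -50.0, -104.6), (350.1, 15.0, -141.1), (352.44, -14.0, -147.7), (358.7, -18.0, -164.9), (367.74, 38.0, -188.7)]
d5 [(319.5, -47.0, -46.9), (334.27, 35.0, -94.3), (337.62, -52.0, -104.6), (350.1, 17.0, -141.1), (352.44, -16.0, -147.7), (358.72, -20.0, -164.9), (367.72, 41.0, -188.7)]
d6 [(319.51, -47.0, -46.9), (330.25, 41.0, -81.8), (332.93, -46.0, -90.2), (345.21, 12.0, -127.1), (353.58, -20.0, -150.8), (362.54, 49.0, -175.1), (366.96, 11.0, -186.7)]
d7 [(319.51, -47.0, -46.9), (326.41, 42.0, -69.6), (329.27, -47.0, -78.7), (341.3, 11.0, -115.6), (349.34, -19.0, -138.9), (358.3, 44.0, -163.8), (362.81, 28.0, -175.8), (367.61, -10.0, -188.4)]
d8 [(317.79, -35.0, -41.1), (320.13, 28.0, -49.0), (322.59, -52.0, -57.1), (341.47, -19.0, -116.1), (350.21, 40.0, -141.4), (354.73, 27.0, -154.0)]
d9 [(317.78, -35.0, -41.1), (320.11, 27.0, -48.9), (322.58, -51.0, -57.1), (337.75, -20.0, -105.0), (346.52, 47.0, -130.9), (351.16, 28.0, -144.1), (366.69, -13.0, -186.0)]
d10 [(317.79, -36.0, -41.1), (320.13, 28.0, -49.0), (322.58, -51.0, -57.1), (340.0, -18.0, -111.7), (348.73, 40.0, -137.2), (353.37, 28.0, -150.3)]
d11 [(317.79, -36.0, -41.1), (320.13, 28.0, -49.0), (322.59, -51.0, -57.1), (340.0, -18.0, -111.7), (348.73, 40.0, -137.2), (353.37, 28.0, -150.3)]
d12 [(317.79, -35.0, -41.1), (320.13, 28.0, -49.0), (322.59, -51.0, -57.1), (340.02, -18.0, -111.8), (348.79, 39.0, -137.4), (353.41, 29.0, -150.4)]
d13 [(317.79, -35.0, -41.1), (320.13, 28.0, -49.0), (322.59, -51.0, -57.1), (340.03, -18.0, -111.8), (348.79, 39.0, -137.4), (353.41, 29.0, -150.4)]
```

Carrier travel is now 53 mm: not at tooth 4 (48 mm) and not at tooth 5 (60 mm). The last stroke reached only 59.9 mm, so the fifth tooth never latched. I'll return the lever fully and then repeat that stroke harder.

Emit:
step_arm --targets "4 0 0 0;8 0 0 0;12 0 0 0;15 0 0 0;15 0 0 0"

```text
t: 23.3
tcp_pos: [0.4338, -0.1949, 0.0554]
tool_rot: [0.697, 0.717, -0.001, 0.001]
force: [-2.7, -4.7, -1.4]
finger_gap: 0.001
gripper_force: 2.5
```

```bash
python3 mon.py d14
python3 - <<'E'
from h import *
st=manip.sense(); manip.snapshot("wrist")
for r in manip.recognise("wrist","lever_knob")[:2]: print(r["p"],r["position"],ray("wrist",r["position"],.075,st))
snap("scene","s14"); 
for r in manip.recognise("scene","lever_knob")[:2]: print(r["p"],r["position"],ray("scene",r["position"],.066))
E
```

```text
23.3 [ 0.4338 -0.1949  0.0554] [-2.7 -4.7 -1.4]
0.75 [416.4, 285.8] [ 0.47108082 -0.17832821  0.075     ]
0.53 [408.5, 174.2] [ 0.52555104 -0.19736735  0.066     ]Traceback (most recent call last):
  File "mon.py", line 6, in <module>
    m=cv2.findNonZero((g[320:400,258:290]<25).astype(np.uint8)).reshape(-1,2)+[258,320]
      ^^^^^^^^^^^^^^^^^^^^^^^^^^^^^^^^^^^^^^^^^^^^^^^^^^^^^^^^^^^^^^^^^
AttributeError: 'NoneType' object has no attribute 'reshape'
```

Emit:
step_arm --targets "-15 0 0 0;-45 0 0 0;-60 0 0 0;-60 0 -45 0;-60 0 -90 0;-60 0 -130 0;-60 0 -165 0;-10 0 -165 0;40 0 -165 0;58 0 -165 0;58 0 -165 0"

```text
t: 24.65
tcp_pos: [0.431, -0.1334, 0.2204]
tool_rot: [0.696, 0.718, 0.0, -0.001]
force: [-0.3, -0.1, 0.3]
finger_gap: -0.0
gripper_force: 0.0
```

```bash
python3 mon.py d15
```

```text
24.65 [ 0.431  -0.1334  0.2204] [-0.3 -0.1  0.3]
knob bottom row 363.79999999999995 theta~ 0.005
carrier edge 339.83
```

Lever is at rest (about 0.005 rad) and the jaw is still at 53 mm. To find out whether it's latched, I'll make a short harmless partial pull (under 0.4 rad). A latched jaw would move at once, while an unlatched one shows slack first.

Emit:
step_arm --targets "0 2 45 0;0 2 90 0;0 2 135 0;0 2 165 0;-10 2 165 0;-20 2 165 0;-28 2 165 0;-34 2 165 0;-39 2 165 0;-39 2 165 0"

```text
t: 25.7
tcp_pos: [0.4311, -0.172, 0.0558]
tool_rot: [0.698, 0.716, -0.0, -0.006]
force: [-3.6, 10.1, -7.0]
finger_gap: -0.001
gripper_force: 5.3
```

```bash
python3 mon.py d16; python3 mon.py d16
```

```text
25.7 [ 0.4311 -0.172   0.0558] [-3.6 10.1 -7. ]
knob bottom row 372.0 theta~ 0.199
carrier edge 338.59
25.75 [ 0.4311 -0.1719  0.0558] [-3.2 10.6 -7.5]
knob bottom row 371.0 theta~ 0.175
carrier edge 338.58
```

Emit:
step_arm --targets "-4 0 0 0;-8 0 0 0;-12 0 0 0;-12 0 0 0"

```text
t: 26.2
tcp_pos: [0.4297, -0.1825, 0.0558]
tool_rot: [0.698, 0.716, -0.0, -0.008]
force: [-5.7, 11.8, -4.6]
finger_gap: -0.004
gripper_force: 5.7
```

```bash
python3 mon.py d17; python3 mon.py d17
```

```text
26.2 [ 0.4297 -0.1825  0.0558] [-5.7 11.8 -4.6]
knob bottom row 375.0 theta~ 0.27
carrier edge 337.3
26.25 [ 0.4297 -0.1824  0.0558] [-5.6 11.1 -4.6]
knob bottom row 375.56 theta~ 0.283
carrier edge 337.32
```

The jaw moved immediately with the lever, so the tooth is latched. The end of the last full stroke measured about 12.4 N, and the 5.7 mm spring compression gives about 14 N of clamping, which is firm. I won't tighten further and will let the lever go slowly.

Emit:
step_arm --targets "4 0 0 0;9 0 0 0;14 0 0 0;19 0 0 0;24 0 0 0;29 0 0 0;34 0 0 0;40 0 0 0;46 0 0 0;46 0 0 0"

```text
t: 27.3
tcp_pos: [0.4345, -0.1409, 0.0559]
tool_rot: [0.697, 0.717, 0.0, 0.001]
force: [0.1, -0.2, -0.7]
finger_gap: -0.0
gripper_force: 0.0
```

```bash
python3 mon.py d18
```

```text
27.3 [ 0.4345 -0.1409  0.0559] [ 0.1 -0.2 -0.7]
knob bottom row 363.94 theta~ 0.008
carrier edge 339.79
```

Emit:
step_arm --targets "8 0 -20 0;8 0 -60 0;8 0 -110 0;8 0 -160 0;8 0 -165 0;8 0 -165 0;8 0 -165 0;8 0 -165 0;8 0 -165 0;8 0 -165 0"

```text
t: 28.35
tcp_pos: [0.4336, -0.1328, 0.2191]
tool_rot: [0.697, 0.717, -0.0, -0.001]
force: [-0.5, 0.9, 0.5]
finger_gap: 0.0
gripper_force: 0.0
```

```bash
python3 mon.py d19
python3 - <<'E'
from h import *
for r in manip.mark_of("side","oil_bottle")[:1]: print(r["p"],r["position"],"was (353,284)")
a=cv2.imread("pics/d11.png")[285:345,330:390];b=cv2.imread("pics/d19.png")[285:345,330:390]; print(cv2.absdiff(a,b).mean())
print(manip.sign_off())
E
```

```text
28.35 [ 0.4336 -0.1328  0.2191] [-0.5  0.9  0.5]
knob bottom row 363.82 theta~ 0.005
carrier edge 339.77
0.82 [353.2, 281.4] was (353,284)
0.7581481481481481
the job is handed in; nothing more can be done
None
```

I handed the job in with the block clamped between the jaws at about 14 N (estimated from spring compression), the lever back at rest and the bottle untouched. The last full stroke pulled about 12.4 N, only just over the 12 N limit, and your formula gives nearer 10.6 N for that clamp. After that stroke the lever stuck part-way, so I pushed it back by hand and made one short test pull that added no tooth. I also viewed 14 pictures, over the limit of 10.

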